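Load a swing-out rotor in balance

ROBOT

A 6-joint arm with a two-finger parallel gripper is mounted at the origin on a cart in front of the work surface, level with it; the furniture and walls round the work are solid. World frame = base frame: x ahead of the robot, y to its left, z up, the work surface at z = 0. Lengths are in m, angles in rad, forces in N, time in s.
With the tool pointing down it reaches from about 0.225 to 0.875 m from the base axis. Payload 3.4 kg.
Tool frame: the origin (TCP) lies between the finger pads; the fingertips stand 19 mm ahead of it and the grasp point (between the pads) is the TCP; z points along the fingers, y is the line along which they close (so a half turn about z gives the same grasp; the last joint's range is limited). The gripper opens to 85 mm and grips with 20 to 120 N. Pads are 22 mm wide; open, the fingers measure 114 mm over their backs; the gripper's body (76 mm by 85 mm) begins 54 mm behind the grasp point. The pads swing forward as they close: fully open they stand 13 mm farther back than shut.
Start: joints at [1.217, 0.276, 1.505, -0, 1.361, -0.121], TCP at [0.133, 0.56, 0.25] pointing down, gripper open.
Joint ranges: [-2.89, 2.89], [-0.75, 2.08], [0.22, 2.7], [-1.18, 4.32], [0.11, 2.71], [-2.7, 2.7]. Speed limits (rad/s): [2.57, 2.57, 3.14, 3.14, 3.14, 3.14].

INTERFACE

Orientations are given as a unit quaternion [w, x, y, z].
In Python, from rig import get_state, imaging, ticket gives the robot as it stands. The module is installed in compiled form; this text tells all that it offers.
- The arm moves only by the shell command python3 -m inch 'ROWS' [FORCE]. ROWS is JSON, a list of rows, each an object with "claw": the opening, from -1 (shut) to 1 (fully open); "travel": the shift along the world's x, y, z in units of 200 mm (1.0 is 200 mm), a list of three; "turn": the turn about the world's z in units of 180 degrees (1.0 is 180 degrees). A call has 1 to 5 rows; each row is the pose to reach, as a shift and turn from the pose commanded when the call began, turning the shorter way round; what a row does not reach only later rows make up. A row lasts 1/10 s, in which the tool goes at most 50 mm and 8.59 degrees, less where a joint would pass 70% of its speed; a pose out of reach is approached as far as the arm can. A call with a number of a shift or a turn outside -1 to 1 is refused whole. A call with a gripper value outside its range is refused whole. The fingers move at their own pace and stop on an object; FORCE is the grip in N (left out, the last holds). Time passes only in rows, so rows that repeat a pose let the fingers close. It gives the time, the measured TCP pose, the force, the opening and the grip force at its end, in the units of the state.
- get_state(): the state, without advancing time (a new reading comes with each control period).
- imaging.get_image(name): name is "side" or "top" or "wrist"; returns the picture (480x640x3 uint8, red, green, blue); there is no depth.
- imaging.camera_params(name): a dict with "camera_matrix" (3x3 intrinsics, pixels), "cam_to_world" (4x4, takes a point from camera to world coordinates); the wrist camera has in their place "T_tool_cam" (4x4, takes a point from camera to tool coordinates, whose origin is the TCP and whose axes are the flange's). Camera axes: x right, y down, z forward; pixel columns grow to the right and rows downward; lengths in m; the calibration is good to about 2 mm. The wrist camera is an equidistant fisheye: a pixel r from the principal point sees the ray r / f radians off the axis. A picture is of the moment at which its call begins: read the wrist's pose just before it. camera_params takes no time and is no camera call.
- ticket.sign_off(): hands the job in; it is judged then, once.
The state is a dict: "clock": time; "qpos": joint angles; "qd": joint speeds; "effort": joint torques, N m; "position": TCP position; "ee_rot": TCP orientation; "contact_force": force on the tool from outside, world axes, zero at the start; "moment": the same for the moment, N m; "width": finger opening in m; "gripper_force": force on a finger pad.
Only numpy, scipy, OpenCV 4.12 (cv2) and the standard library are available. Lean on these libraries where they do the work, as an engineer would, in place of code of your own. Each camera call takes 0.05 s, during which the arm holds its last target. There are 200 camera calls.

TASK

Load the centrifuge rotor so that it is balanced: stand the two tall capped tubes in opposite buckets and the two short capped tubes in the other two opposite buckets, each set down upright on the floor of its bucket, not dropped. Leave the tube without a cap and the slim tube, which has no partner, standing where they are, and do not disturb the timer or the small red-capped bottle.

Things in the scene. Friction and masses are not known exactly. Their poses are not given: they have to be found in the camera images.
- tall_a: Tall capped centrifuge tube standing on its own foot: white, 110 mm high, body 28 mm across, foot 28.4 mm, ribbed blue screw cap 34 mm across that takes up the top 14 mm. 70 g. Take it by the cap from above. One of two alike. Origin: centre of the underside, z up along the tube.
- tall_b: The other tall capped tube, twin of tall_a (110 mm high, the same in every way). Origin: centre of the underside, z up along the tube.
- short_a: Short capped centrifuge tube: the same widths, foot and blue cap (34 mm across, 14 mm high) as the tall ones, but only 80 mm high. 50 g. One of two alike. Origin: centre of the underside, z up along the tube.
- short_b: The other short capped tube, twin of short_a (80 mm high, the same in every way). Origin: centre of the underside, z up along the tube.
- open_tube: Tube without a cap: white, 96 mm high, 28.4 mm across, its open mouth to be seen from above. It does not belong in the rotor; stays standing. Origin: centre of the underside, z up along the tube.
- slim_tube: Slim capped tube without a partner: 96 mm high, body 17 mm, foot 20 mm, blue cap 22 mm across. It does not belong in the rotor; stays standing and tips easily. Origin: centre of the underside, z up along the tube.
- rotor: Bare metal swing-out rotor on a dark stand; turns about its upright axis against light friction (0.12 N m). Origin: on the axis at bench height, z up. Four equal round buckets, centres 78 mm out along its +x, +y, -x, -y: mouth 46 mm, inside 43 mm wide, rim 68 mm and flat floor 28 mm above the bench. Arms between them to 59 mm, hub nut to 82 mm high. Outer radius 104 mm.
- timer: Bystander: white square lab timer, 62x62x19 mm, lying behind the rotor on its left. Origin: centre of the underside.
- bottle_stain: Bystander: the smallest of the reagent bottles behind the rotor, the rightmost one, red cap, 56 mm across, 108 mm high. Origin: centre of the underside.

How it is judged:
At the end, for the whole second after the job is handed in: Tall tubes in two opposite buckets, short tubes in the other two: each within 10 mm of its bucket's centre along the rotor's x and y and 6 mm of its floor, tilt under 0.12 rad, released, at rest; open and slim tube upright within 25 mm of where they stood, at rest (((((x of tall_a in the frame of rotor between 0.068 and 0.088 m and y of tall_a in the frame of rotor between -0.01 and 0.01 m and x of tall_b in the frame of rotor between -0.088 and -0.068 m and y of tall_b in the frame of rotor between -0.01 and 0.01 m) or (x of tall_a in the frame of rotor between -0.088 and -0.068 m and y of tall_a in the frame of rotor between -0.01 and 0.01 m and x of tall_b in the frame of rotor between 0.068 and 0.088 m and y of tall_b in the frame of rotor between -0.01 and 0.01 m)) and ((y of short_a in the frame of rotor between 0.068 and 0.088 m and x of short_a in the frame of rotor between -0.01 and 0.01 m and y of short_b in the frame of rotor between -0.088 and -0.068 m and x of short_b in the frame of rotor between -0.01 and 0.01 m) or (y of short_a in the frame of rotor between -0.088 and -0.068 m and x of short_a in the frame of rotor between -0.01 and 0.01 m and y of short_b in the frame of rotor between 0.068 and 0.088 m and x of short_b in the frame of rotor between -0.01 and 0.01 m))) or (((y of tall_a in the frame of rotor between 0.068 and 0.088 m and x of tall_a in the frame of rotor between -0.01 and 0.01 m and y of tall_b in the frame of rotor between -0.088 and -0.068 m and x of tall_b in the frame of rotor between -0.01 and 0.01 m) or (y of tall_a in the frame of rotor between -0.088 and -0.068 m and x of tall_a in the frame of rotor between -0.01 and 0.01 m and y of tall_b in the frame of rotor between 0.068 and 0.088 m and x of tall_b in the frame of rotor between -0.01 and 0.01 m)) and ((x of short_a in the frame of rotor between 0.068 and 0.088 m and y of short_a in the frame of rotor between -0.01 and 0.01 m and x of short_b in the frame of rotor between -0.088 and -0.068 m and y of short_b in the frame of rotor between -0.01 and 0.01 m) or (x of short_a in the frame of rotor between -0.088 and -0.068 m and y of short_a in the frame of rotor between -0.01 and 0.01 m and x of short_b in the frame of rotor between 0.068 and 0.088 m and y of short_b in the frame of rotor between -0.01 and 0.01 m)))) and z of tall_a in the frame of rotor between 0.022 and 0.034 m and angle between each of tall_a, tall_b, short_a, short_b, open_tube, slim_tube's own z axis and vertical below 0.12 rad and linear speed of each of tall_a, tall_b, short_a, short_b, open_tube, slim_tube below 0.02 m/s and z of tall_b in the frame of rotor between 0.022 and 0.034 m and z of short_a in the frame of rotor between 0.022 and 0.034 m and z of short_b in the frame of rotor between 0.022 and 0.034 m and distance of each of open_tube, slim_tube from where it was at the start of the episode below 0.025 m); the robot touches nothing.
It fails at once if a tube is dropped or thrown: it moves faster than 0.7 m/s while the fingers do not touch it (a fall of about 25 mm) ((linear speed of tall_a above 0.7 m/s and contact force between the fingers and tall_a below 0.05 N) or (linear speed of tall_b above 0.7 m/s and contact force between the fingers and tall_b below 0.05 N) or (linear speed of short_a above 0.7 m/s and contact force between the fingers and short_a below 0.05 N) or (linear speed of short_b above 0.7 m/s and contact force between the fingers and short_b below 0.05 N) or (linear speed of open_tube above 0.7 m/s and contact force between the fingers and open_tube below 0.05 N) or (linear speed of slim_tube above 0.7 m/s and contact force between the fingers and slim_tube below 0.05 N)).
It fails at once if the timer or the small bottle is pushed more than 25 mm from its place (distance of any of timer, bottle_stain from where it was at the start of the episode above 0.025 m).
It fails at once if the open tube or the slim tube is tipped by more than 0.35 rad (angle between any of open_tube, slim_tube's own z axis and vertical above 0.35 rad).
It also fails if it takes over 106 s, if anything falls off the work surface, if the arm or the gripper's body presses on something with over 40 N, if the wrist force passes 120 N, or if a joint passes its speed limit or range.

## Working session

There is one attempt and no reset: what is moved stays moved. The work goes in short steps, Python scripts to look and compute and a shell command to move; the robot and the scene stay as the last step left them, time stands still between calls to the robot, and variables do not carry over. Pictures are saved under pics/ and viewed, at most 14 in all, crops included, and the job is handed in when it is done.

```bash
mkdir -p pics
python3 - <<'E'
from rig import get_state, imaging
import cv2,numpy as np
for n in("top","side","wrist"):
    im=imaging.get_image(n); cv2.imwrite(f"pics/{n}0.png",im[...,::-1])
    p=imaging.camera_params(n); print(n,{k:np.round(v,4).tolist() for k,v in p.items()})
s=get_state(); print({k:np.round(v,3).tolist() for k,v in s.items()})
E
```

```text
top {'camera_matrix': [[530.0594, 0.0, 323.5217], [0.0, 530.0594, 246.1743], [0.0, 0.0, 1.0]], 'cam_to_world': [[-0.01, -0.9968, 0.0799, 0.5244], [-0.9999, 0.0095, -0.0067, 0.1769], [0.0059, -0.0799, -0.9968, 0.9748], [0.0, 0.0, 0.0, 1.0]]}
side {'camera_matrix': [[608.0846, 0.0, 318.8666], [0.0, 608.0846, 235.807], [0.0, 0.0, 1.0]], 'cam_to_world': [[-0.9769, -0.1222, 0.1751, 0.3811], [-0.2124, 0.6403, -0.7382, 1.0283], [-0.0219, -0.7583, -0.6515, 0.7916], [0.0, 0.0, 0.0, 1.0]]}
wrist {'camera_matrix': [[371.6483, 0.0, 320.6029], [0.0, 371.6483, 241.1482], [0.0, 0.0, 1.0]], 'T_tool_cam': [[-0.0001, -0.952, -0.3061, 0.078], [1.0, -0.0004, 0.001, 0.0003], [-0.001, -0.3061, 0.952, -0.123], [0.0, 0.0, 0.0, 1.0]]}
{'clock': 0.15, 'qpos': [1.217, 0.276, 1.506, -0.0, 1.361, -0.121], 'qd': [0.002, -0.002, -0.003, -0.001, -0.001, 0.0], 'effort': [0.001, -41.715, -24.603, -0.0, 0.008, -0.0], 'position': [0.133, 0.559, 0.25], 'ee_rot': [-0.0, 0.116, 0.993, -0.001], 'contact_force': [0.469, -0.479, -0.083], 'moment': [0.023, -0.019, -0.03], 'gripper_force': 0.0, 'width': 0.085}
```

View pics/top0.png

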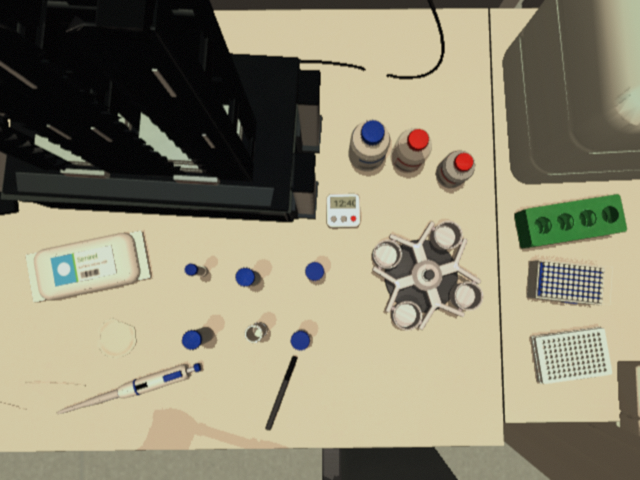

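View pics/side0.png

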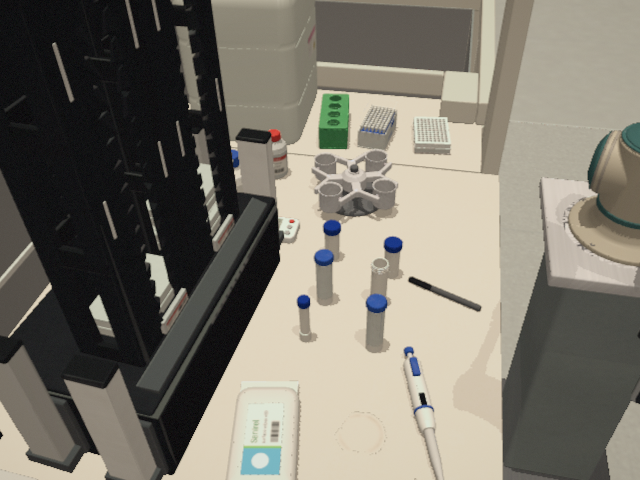

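The top view shows the tall caps at about (246,277) and (192,340), the short caps at (315,271) and (300,340), and the slim cap at (192,270). The open tube is at (256,332) and the rotor hub at (428,275), with buckets at about (386,255), (446,236), (465,296) and (405,315). The side view agrees on which tubes are tall and which are short. The black instrument stands behind and to the left of the tubes.

```bash
cat > h.py <<'E'
from rig import get_state, imaging
import cv2,numpy as np
def ray(n,uv):
    p=imaging.camera_params(n);K=np.array(p["camera_matrix"]);T=np.array(p["cam_to_world"])
    d=T[:3,:3]@np.linalg.solve(K,[uv[0],uv[1],1.]);return T[:3,3],d
def plane(n,uv,z):
    o,d=ray(n,uv);return o+d*(z-o[2])/d[2]
def tri(uv1,uv2):
    (o1,d1),(o2,d2)=ray("top",uv1),ray("side",uv2)
    s=np.linalg.lstsq(np.c_[d1,-d2],o2-o1,rcond=None)[0]
    a,b=o1+s[0]*d1,o2+s[1]*d2;return (a+b)/2,np.linalg.norm(a-b)
def project(n,P):
    p=imaging.camera_params(n);K=np.array(p["camera_matrix"]);T=np.linalg.inv(np.array(p["cam_to_world"]))
    q=K@(T[:3,:3]@P+T[:3,3]);return q[:2]/q[2]
def blues(im,amin=60):
    h=cv2.cvtColor(im,cv2.COLOR_RGB2HSV);m=cv2.inRange(h,(105,140,50),(130,255,255))
    c,_=cv2.findContours(m,cv2.RETR_EXTERNAL,cv2.CHAIN_APPROX_NONE)
    out=[]
    for k in c:
        if cv2.contourArea(k)>amin:
            M=cv2.moments(cv2.convexHull(k));out.append((M["m10"]/M["m00"],M["m01"]/M["m00"],cv2.contourArea(k)))
    return out
E
python3 - <<'E'
from h import *
t=cv2.imread("pics/top0.png")[...,::-1].copy();s=cv2.imread("pics/side0.png")[...,::-1].copy()
B=blues(s)
print("side",np.round(B,1).tolist())
for b in blues(t):
    best=min(((tri(b[:2],k[:2]),k) for k in B),key=lambda r:r[0][1])
    print(np.round(b,1),"tri",np.round(best[0][0],4),round(best[0][1],4),"z.103",np.round(plane("top",b[:2],.103)[:2],4),"z.073",np.round(plane("top",b[:2],.073)[:2],4))
print("open",plane("top",(257,328),.096))
c=t[205:345,355:495];cv2.imwrite("pics/rot.png",cv2.resize(c,None,fx=4,fy=4,interpolation=cv2.INTER_CUBIC)[...,::-1])
E
```

```text
side [[414.5, 366.5, 93.0], [376.3, 303.3, 263.5], [303.4, 301.5, 113.0], [323.5, 257.4, 209.0], [392.9, 244.4, 199.5], [331.5, 227.6, 178.0], [234.7, 158.0, 65.5]]
[172.  375.8  63. ] tri [0.3758 0.4381 0.0305] 0.0015 z.103 [0.3866 0.418 ] z.073 [0.3818 0.4263]
[299.8 339.8 225. ] tri [0.4395 0.2123 0.0731] 0.001 z.103 [0.4418 0.211 ] z.073 [0.439  0.2122]
[191.6 339.4 238. ] tri [0.4451 0.387  0.1032] 0.0013 z.103 [0.4444 0.3869] z.073 [0.4416 0.3942]
[245.  276.7 221. ] tri [0.546  0.3005 0.1029] 0.0016 z.103 [0.5452 0.3004] z.073 [0.5459 0.3046]
[190.9 269.2  80. ] tri [0.5595 0.3926 0.0895] 0.0011 z.103 [0.5584 0.3892] z.073 [0.5596 0.3965]
[314.3 271.  207. ] tri [0.5554 0.187  0.0731] 0.0018 z.103 [0.5535 0.1865] z.073 [0.5545 0.1868]
[372.5 131.6 358.5] tri [0.7722 0.0896 0.1374] 0.0079 z.103 [0.7866 0.0868] z.073 [0.7956 0.0837]
open [0.46114067 0.28151435 0.096     ]
```

View pics/rot.png

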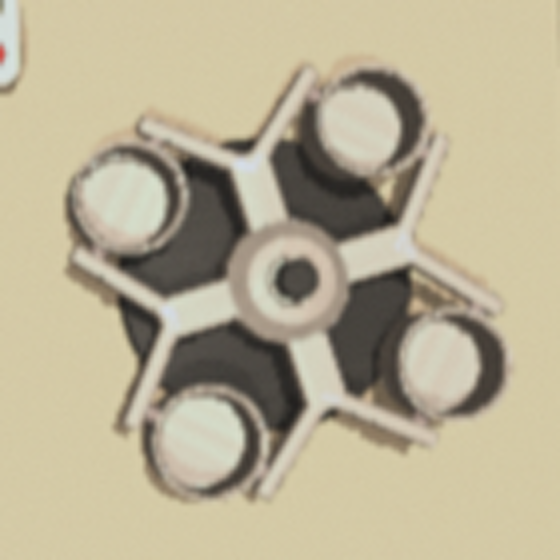

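The crop shows bucket rims centred at about (127,199), (366,125), (447,363) and (204,440) in crop pixels. The hub is near (290,280).

Run:
```python
from h import *
P=[]
for c in [(127,199),(366,125),(447,363),(204,440)]:
    uv=(355+(c[0]+.5)/4-.5,205+(c[1]+.5)/4-.5);P.append(plane("top",uv,.068)[:2])
P=np.array(P);C=P.mean(0);D=P-C
print("C",C,np.linalg.norm(D,axis=1))
a=np.degrees(np.arctan2(D[:,1],D[:,0]));print(a)
z=(D[:,0]+1j*D[:,1]);th=np.angle(np.sum((z/abs(z))**4))/4
for k in range(4):
    q=th+k*np.pi/2;print(round(np.degrees(q),1),np.round(C+.078*np.array([np.cos(q),np.sin(q)]),4))
```

```text
C [ 0.54611215 -0.00426906] [0.0763248  0.0759296  0.07659341 0.07642981]
[  61.98149347  -28.43660982 -117.64610474  151.36596569]
-28.2 [ 0.6149 -0.0411]
61.8 [0.583  0.0645]
151.8 [0.4774 0.0326]
241.8 [ 0.5093 -0.073 ]
```

Pairs: buckets A (0.615,-0.041) and C (0.477,0.033), and B (0.583,0.065) and D (0.509,-0.073). I'll put the tall tubes in A and C and the short ones in B and D. First I'll take the tall tube at (0.445,0.387).

```bash
python3 -m inch '[{"claw":0.3,"travel":[0.8,-0.45,0],"turn":0},{"claw":0.3,"travel":[0.8,-0.45,0],"turn":0},{"claw":0.3,"travel":[0.8,-0.45,0],"turn":0},{"claw":0.3,"travel":[0.8,-0.45,0],"turn":0},{"claw":0.3,"travel":[0.8,-0.45,0],"turn":0}]' 40
python3 -m inch '[{"claw":0.3,"travel":[0.76,-0.41,0],"turn":0},{"claw":0.3,"travel":[0.76,-0.41,0],"turn":0},{"claw":0.3,"travel":[0.76,-0.41,0],"turn":0},{"claw":0.3,"travel":[0.76,-0.41,0],"turn":0},{"claw":0.3,"travel":[0.76,-0.41,0],"turn":0}]'
```

```text
clock: 0.65
position: [0.2963, 0.4674, 0.25]
ee_rot: [0.001, 0.119, 0.993, -0.001]
contact_force: [-1.0, -0.2, -0.3]
width: 0.0556
gripper_force: 0.0
clock: 1.15
position: [0.447, 0.3864, 0.2496]
ee_rot: [0.0, 0.118, 0.993, -0.0]
contact_force: [-0.6, 0.2, 0.2]
width: 0.0557
gripper_force: 0.0
```

```bash
python3 -m inch '[{"claw":0.3,"travel":[0,0,-0.2],"turn":0},{"claw":0.3,"travel":[0,0,-0.4],"turn":0},{"claw":0.3,"travel":[0,0,-0.6],"turn":0},{"claw":0.3,"travel":[0,0,-0.73],"turn":0},{"claw":0.3,"travel":[0,0,-0.73],"turn":0}]'
python3 -m inch '[{"claw":-0.3,"travel":[0,0,0],"turn":0},{"claw":-0.3,"travel":[0,0,0],"turn":0},{"claw":-0.3,"travel":[0,0,0],"turn":0},{"claw":-0.3,"travel":[0,0,0],"turn":0},{"claw":-0.3,"travel":[0,0,0],"turn":0}]' 40
python3 -c "
from h import *
s=get_state();im=imaging.get_image('wrist');cv2.imwrite('pics/w1.png',im[...,::-1])"
```

```text
clock: 1.65
position: [0.4403, 0.3867, 0.1004]
ee_rot: [-0.004, 0.116, 0.993, -0.003]
contact_force: [-0.5, 0.0, -0.4]
width: 0.0554
gripper_force: 0.0
clock: 2.15
position: [0.4456, 0.3882, 0.1061]
ee_rot: [0.001, 0.116, 0.993, 0.001]
contact_force: [-0.4, -0.8, 6.2]
width: 0.0309
gripper_force: 40.2
```

View pics/w1.png

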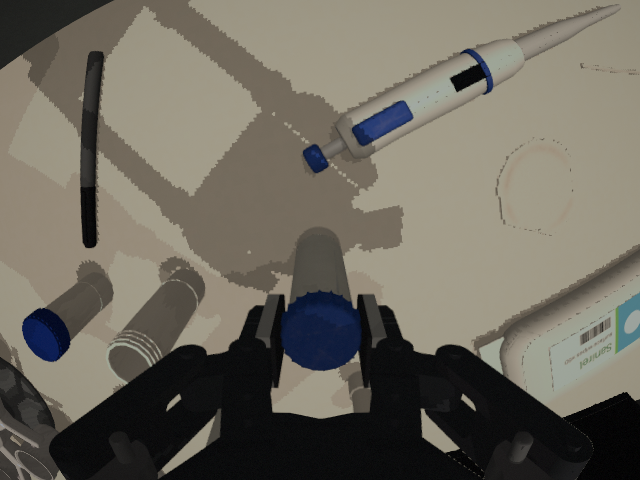

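The wrist view shows the blue cap held squarely between the pads at (320,330), with its neighbours clear. Next I lift it and carry it over bucket A.

```bash
python3 -m inch '[{"claw":-0.3,"travel":[0,0,0.1],"turn":0},{"claw":-0.3,"travel":[0,0,0.3],"turn":0},{"claw":-0.3,"travel":[0,0,0.55],"turn":0},{"claw":-0.3,"travel":[0,0,0.75],"turn":0},{"claw":-0.3,"travel":[0,0,0.85],"turn":0}]'
python3 -m inch '[{"claw":-0.3,"travel":[0.05,-0.12,0],"turn":0},{"claw":-0.3,"travel":[0.14,-0.34,0],"turn":0},{"claw":-0.3,"travel":[0.23,-0.56,0],"turn":0},{"claw":-0.3,"travel":[0.32,-0.78,0],"turn":0},{"claw":-0.3,"travel":[0.4,-1.0,0],"turn":0}]'
python3 -m inch '[{"claw":-0.3,"travel":[0.09,-0.22,0],"turn":0},{"claw":-0.3,"travel":[0.18,-0.44,0],"turn":0},{"claw":-0.3,"travel":[0.27,-0.66,0],"turn":0},{"claw":-0.3,"travel":[0.36,-0.88,0],"turn":0},{"claw":-0.3,"travel":[0.4,-1.0,0],"turn":0}]'
python3 -m inch '[{"claw":-0.3,"travel":[0.03,-0.09,0],"turn":0},{"claw":-0.3,"travel":[0.05,-0.14,0],"turn":0},{"claw":-0.3,"travel":[0.05,-0.14,0],"turn":0},{"claw":-0.3,"travel":[0.05,-0.14,0],"turn":0},{"claw":-0.3,"travel":[0.05,-0.14,0],"turn":0}]'
```

```text
clock: 2.7
position: [0.4458, 0.3882, 0.2789]
ee_rot: [0.003, 0.116, 0.993, 0.002]
contact_force: [0.2, 0.3, -1.3]
width: 0.0311
gripper_force: 39.9
clock: 3.2
position: [0.525, 0.1857, 0.2744]
ee_rot: [0.0, 0.116, 0.993, 0.0]
contact_force: [1.1, -0.1, -0.7]
width: 0.0309
gripper_force: 39.9
clock: 3.7
position: [0.6057, -0.0165, 0.274]
ee_rot: [0.0, 0.118, 0.993, -0.001]
contact_force: [-0.3, 0.9, -1.6]
width: 0.0311
gripper_force: 40.0
clock: 4.2
position: [0.6142, -0.0389, 0.2745]
ee_rot: [-0.0, 0.115, 0.993, 0.0]
contact_force: [-0.3, 0.7, -1.2]
width: 0.0311
gripper_force: 39.9
```

```bash
python3 -c "
from h import *
im=imaging.get_image('wrist')[...,::-1].copy();s=imaging.get_image('side')[...,::-1]
cv2.imwrite('pics/c1.png',np.hstack([cv2.resize(im[100:400,120:520],None,fx=1,fy=1),cv2.resize(s[50:250,240:440],(300,300))]))"
```

```text
(no output)
```

View pics/c1.png

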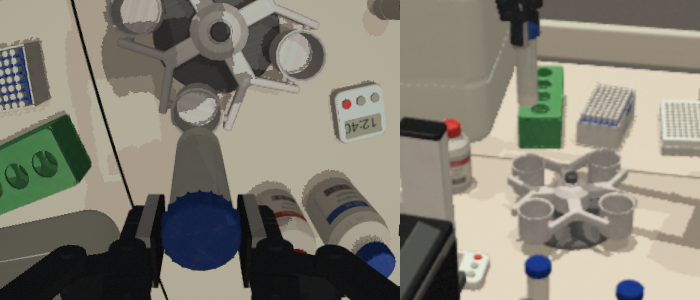

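The wrist crop shows the tube upright, with bucket A just behind its foot at crop (196,108) and another bucket at (298,53). I'll check the predicted rim centres against these.

```bash
cat >> h.py <<'E'
from scipy.spatial.transform import Rotation as R
def wproj(P,s):
    p=imaging.camera_params("wrist");K=np.array(p["camera_matrix"]);Tt=np.eye(4);q=s["ee_rot"]
    Tt[:3,:3]=R.from_quat([q[1],q[2],q[3],q[0]]).as_matrix();Tt[:3,3]=s["position"]
    c=np.linalg.inv(Tt@np.array(p["T_tool_cam"]))@np.r_[P,1];r=np.hypot(c[0],c[1]);a=np.arctan2(r,c[2])
    return K[0,0]*a*c[:2]/r+K[:2,2]
def wplane(uv,z,s):
    p=imaging.camera_params("wrist");K=np.array(p["camera_matrix"]);Tt=np.eye(4);q=s["ee_rot"]
    Tt[:3,:3]=R.from_quat([q[1],q[2],q[3],q[0]]).as_matrix();Tt[:3,3]=s["position"];T=Tt@np.array(p["T_tool_cam"])
    v=np.array(uv)-K[:2,2];r=np.hypot(*v);a=r/K[0,0];d=T[:3,:3]@np.r_[np.sin(a)*v/r,np.cos(a)];o=T[:3,3]
    return (o+d*(z-o[2])/d[2])[:2]
E
python3 -c "
from h import *
s=get_state();print(np.round(s['position'],4))
for n,P in dict(A=(.6149,-.0411),B=(.583,.0645),C=(.4774,.0326),D=(.5093,-.073)).items(): print(n,np.round(wproj([*P,.068],s)-[120,100],1))
im=cv2.imread('pics/c1.png')[60:160,140:340];cv2.imwrite('pics/c1z.png',cv2.resize(im,None,fx=4,fy=4,interpolation=cv2.INTER_CUBIC)[:, :800])"
```

```text
[ 0.6143 -0.0392  0.2746]
A [197.8 113. ]
B [303.5  54.5]
C [243.9 -53.3]
D [134.8   8.3]
```

View pics/c1z.png

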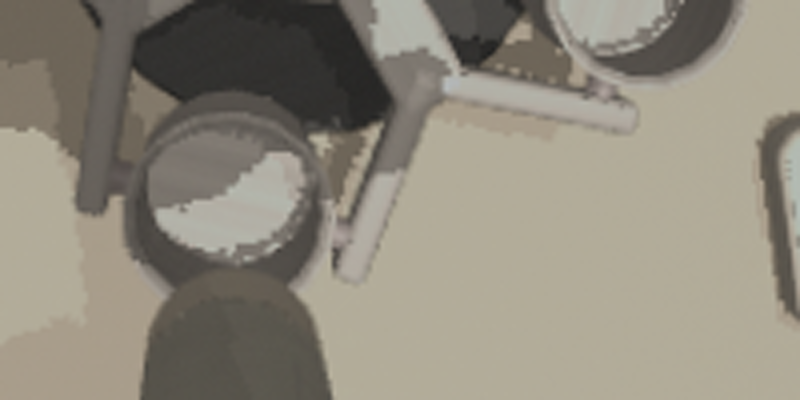

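Predicted and seen rims agree to about 1–2 mm, so I lower the tube.

```bash
python3 -m inch '[{"claw":-0.3,"travel":[0,-0.01,-0.15],"turn":0},{"claw":-0.3,"travel":[0,-0.01,-0.3],"turn":0},{"claw":-0.3,"travel":[0,-0.01,-0.45],"turn":0},{"claw":-0.3,"travel":[0,-0.01,-0.55],"turn":0},{"claw":-0.3,"travel":[0,-0.01,-0.62],"turn":0}]'
python3 -m inch '[{"claw":-0.3,"travel":[0,0,-0.03],"turn":0},{"claw":-0.3,"travel":[0,0,-0.05],"turn":0},{"claw":-0.3,"travel":[0,0,-0.07],"turn":0},{"claw":-0.3,"travel":[0,0,-0.07],"turn":0},{"claw":-0.3,"travel":[0,0,-0.07],"turn":0}]'
```

```text
clock: 4.8
position: [0.6136, -0.0414, 0.1486]
ee_rot: [-0.001, 0.116, 0.993, 0.0]
contact_force: [-0.6, -0.0, -0.5]
width: 0.0307
gripper_force: 39.9
clock: 5.3
position: [0.615, -0.0425, 0.137]
ee_rot: [0.001, 0.116, 0.993, 0.0]
contact_force: [0.4, -0.1, -0.1]
width: 0.0311
gripper_force: 39.9
```

```bash
python3 -m inch '[{"claw":-0.3,"travel":[0,0,-0.01],"turn":0},{"claw":-0.3,"travel":[0,0,-0.02],"turn":0},{"claw":-0.3,"travel":[0,0,-0.02],"turn":0},{"claw":-0.3,"travel":[0,0,-0.02],"turn":0}]'
```

```text
clock: 5.7
position: [0.6158, -0.0429, 0.1341]
ee_rot: [0.002, 0.116, 0.993, -0.0]
contact_force: [-1.1, -0.0, 5.3]
width: 0.0308
gripper_force: 40.5
```

Contact on the floor. I release and rise.

```bash
python3 -m inch '[{"claw":-0.1,"travel":[0,0,0],"turn":0},{"claw":0.1,"travel":[0,0,0],"turn":0},{"claw":0.3,"travel":[0,0,0],"turn":0},{"claw":0.3,"travel":[0,0,0],"turn":0},{"claw":0.3,"travel":[0,0,0],"turn":0}]'
python3 -m inch '[{"claw":0.3,"travel":[0,0,0.05],"turn":0},{"claw":0.3,"travel":[0,0,0.2],"turn":0},{"claw":0.3,"travel":[0,0,0.4],"turn":0},{"claw":0.3,"travel":[0,0,0.58],"turn":0},{"claw":0.3,"travel":[0,0,0.58],"turn":0}]'
python3 -m inch '[{"claw":0.3,"travel":[-0.05,0.2,0],"turn":0},{"claw":0.3,"travel":[-0.1,0.45,0],"turn":0},{"claw":0.3,"travel":[-0.15,0.7,0],"turn":0},{"claw":0.3,"travel":[-0.2,0.95,0],"turn":0},{"claw":0.3,"travel":[-0.2,1.0,0],"turn":0}]'
python3 -m inch '[{"claw":0.3,"travel":[-0.05,0.24,0],"turn":0},{"claw":0.3,"travel":[-0.1,0.48,0],"turn":0},{"claw":0.3,"travel":[-0.15,0.7,0],"turn":0},{"claw":0.3,"travel":[-0.15,0.71,0],"turn":0},{"claw":0.3,"travel":[-0.15,0.71,0],"turn":0}]'
python3 -c "
from h import *
s=get_state();print(np.round(s['position'],4))
im=imaging.get_image('wrist')[...,::-1];t=imaging.get_image('top')[...,::-1];cv2.imwrite('pics/t2.png',t);cv2.imwrite('pics/w2.png',im)
c=cv2.resize(t[205:345,355:495],(400,400))
cv2.imwrite('pics/v2.png',np.hstack([cv2.resize(im,(400,300)),c[:300]]))
print(blues(t[...,::-1].copy()))"
```

```text
clock: 6.2
position: [0.6146, -0.0425, 0.1321]
ee_rot: [-0.0, 0.116, 0.993, 0.0]
contact_force: [-1.0, -0.5, 0.5]
width: 0.0558
gripper_force: 0.0
clock: 6.7
position: [0.6178, -0.043, 0.2553]
ee_rot: [0.006, 0.116, 0.993, -0.0]
contact_force: [-0.1, 0.0, 0.3]
width: 0.0554
gripper_force: 0.0
clock: 7.2
position: [0.5727, 0.1621, 0.2484]
ee_rot: [-0.001, 0.114, 0.993, 0.001]
contact_force: [-0.1, -0.3, -0.1]
width: 0.0558
gripper_force: 0.0
clock: 7.7
position: [0.5445, 0.2999, 0.248]
ee_rot: [0.0, 0.115, 0.993, -0.001]
contact_force: [-0.9, -0.6, -0.1]
width: 0.0553
gripper_force: 0.0
[0.5445 0.2999 0.248 ]
[(171.95433789954336, 375.7945205479452, 63.0), (299.8369723435225, 339.89010189228526, 222.0), (314.27054263565884, 271.031007751938, 207.5), (458.4280155642023, 230.52464332036314, 246.0), (372.4572591587517, 131.70691994572593, 360.0)]
```

View pics/v2.png

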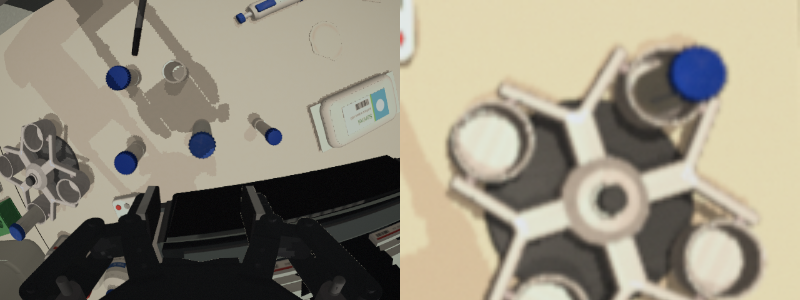

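Tall tube 1 stands in bucket A and the rotor has not turned. The second tall tube is at (202,145) in the wrist half, clear to take.

```bash
python3 -c "
from h import *
print(plane('top',(458.4,230.5),.131))"
python3 -m inch '[{"claw":0.3,"travel":[0.005,0,-0.2],"turn":0},{"claw":0.3,"travel":[0.005,0,-0.4],"turn":0},{"claw":0.3,"travel":[0.005,0,-0.58],"turn":0},{"claw":0.3,"travel":[0.005,0,-0.68],"turn":0},{"claw":0.3,"travel":[0.005,0,-0.72],"turn":0}]'
python3 -m inch '[{"claw":0,"travel":[0,0,0],"turn":0},{"claw":-0.3,"travel":[0,0,0],"turn":0},{"claw":-0.3,"travel":[0,0,0],"turn":0},{"claw":-0.3,"travel":[0,0,0],"turn":0},{"claw":-0.3,"travel":[0,0,0],"turn":0}]' 40
```

```text
[ 0.61520761 -0.04528005  0.131     ]
clock: 8.3
position: [0.5449, 0.2969, 0.1018]
ee_rot: [-0.002, 0.117, 0.993, -0.001]
contact_force: [-0.3, 0.3, 0.6]
width: 0.0554
gripper_force: 0.0
clock: 8.8
position: [0.5462, 0.2998, 0.1054]
ee_rot: [0.001, 0.116, 0.993, 0.001]
contact_force: [0.2, -0.6, 1.8]
width: 0.0316
gripper_force: 39.8
```

```bash
python3 -m inch '[{"claw":-0.3,"travel":[0,0,0.1],"turn":0},{"claw":-0.3,"travel":[0,0,0.3],"turn":0},{"claw":-0.3,"travel":[0,0,0.55],"turn":0},{"claw":-0.3,"travel":[0,0,0.75],"turn":0},{"claw":-0.3,"travel":[0,0,0.85],"turn":0}]'
python3 -m inch '[{"claw":-0.3,"travel":[-0.03,-0.1,0],"turn":0},{"claw":-0.3,"travel":[-0.08,-0.3,0],"turn":0},{"claw":-0.3,"travel":[-0.14,-0.53,0],"turn":0},{"claw":-0.3,"travel":[-0.2,-0.76,0],"turn":0},{"claw":-0.3,"travel":[-0.25,-0.95,0],"turn":0}]'
python3 -m inch '[{"claw":-0.3,"travel":[-0.05,-0.2,0],"turn":0},{"claw":-0.3,"travel":[-0.08,-0.32,0],"turn":0},{"claw":-0.3,"travel":[-0.09,-0.38,0],"turn":0},{"claw":-0.3,"travel":[-0.09,-0.38,0],"turn":0},{"claw":-0.3,"travel":[-0.09,-0.38,0],"turn":0}]'
```

```text
clock: 9.3
position: [0.5469, 0.3002, 0.2795]
ee_rot: [0.003, 0.116, 0.993, 0.002]
contact_force: [0.6, 0.2, -0.9]
width: 0.0312
gripper_force: 39.8
clock: 9.8
position: [0.4945, 0.1077, 0.2747]
ee_rot: [0.0, 0.116, 0.993, -0.0]
contact_force: [0.4, -0.3, -1.5]
width: 0.0313
gripper_force: 39.9
clock: 10.3
position: [0.4781, 0.0343, 0.2745]
ee_rot: [0.0, 0.116, 0.993, 0.001]
contact_force: [0.8, -0.2, 0.1]
width: 0.0312
gripper_force: 39.9
```

```bash
python3 -m inch '[{"claw":-0.3,"travel":[0,0,-0.15],"turn":0},{"claw":-0.3,"travel":[0,0,-0.3],"turn":0},{"claw":-0.3,"travel":[0,0,-0.45],"turn":0},{"claw":-0.3,"travel":[0,0,-0.57],"turn":0},{"claw":-0.3,"travel":[0,0,-0.64],"turn":0}]'
python3 -m inch '[{"claw":-0.3,"travel":[0,0,-0.02],"turn":0},{"claw":-0.3,"travel":[0,0,-0.04],"turn":0},{"claw":-0.3,"travel":[0,0,-0.06],"turn":0},{"claw":-0.3,"travel":[0,0,-0.07],"turn":0},{"claw":-0.3,"travel":[0,0,-0.07],"turn":0}]'
```

```text
clock: 10.8
position: [0.4773, 0.0349, 0.1445]
ee_rot: [-0.001, 0.115, 0.993, 0.0]
contact_force: [-0.2, -0.7, -0.1]
width: 0.0315
gripper_force: 41.6
clock: 11.3
position: [0.4787, 0.0338, 0.1333]
ee_rot: [0.001, 0.116, 0.993, 0.0]
contact_force: [-0.0, 0.7, 1.6]
width: 0.0312
gripper_force: 41.7
```

```bash
python3 -m inch '[{"claw":-0.3,"travel":[0,0,-0.006],"turn":0},{"claw":-0.3,"travel":[0,0,-0.006],"turn":0},{"claw":-0.3,"travel":[0,0,-0.006],"turn":0}]'
python3 -m inch '[{"claw":-0.1,"travel":[0,0,0],"turn":0},{"claw":0.1,"travel":[0,0,0],"turn":0},{"claw":0.3,"travel":[0,0,0],"turn":0},{"claw":0.3,"travel":[0,0,0],"turn":0},{"claw":0.3,"travel":[0,0,0],"turn":0}]'
python3 -m inch '[{"claw":0.3,"travel":[0,0,0.05],"turn":0},{"claw":0.3,"travel":[0,0,0.2],"turn":0},{"claw":0.3,"travel":[0,0,0.4],"turn":0},{"claw":0.3,"travel":[0,0,0.55],"turn":0},{"claw":0.3,"travel":[0,0,0.58],"turn":0}]'
```

```text
clock: 11.6
position: [0.4794, 0.0337, 0.1332]
ee_rot: [0.002, 0.116, 0.993, 0.0]
contact_force: [-0.6, 0.5, 8.8]
width: 0.0317
gripper_force: 42.2
clock: 12.1
position: [0.4775, 0.0335, 0.1309]
ee_rot: [-0.0, 0.116, 0.993, 0.0]
contact_force: [0.1, -0.5, -0.5]
width: 0.0559
gripper_force: 0.0
clock: 12.6
position: [0.4799, 0.0334, 0.2516]
ee_rot: [0.004, 0.116, 0.993, 0.0]
contact_force: [1.2, 0.4, -0.3]
width: 0.0556
gripper_force: 0.0
```

```bash
python3 -m inch '[{"claw":0.3,"travel":[0.1,0.2,0],"turn":0},{"claw":0.3,"travel":[0.2,0.4,0],"turn":0},{"claw":0.3,"travel":[0.3,0.6,0],"turn":0},{"claw":0.3,"travel":[0.385,0.768,0],"turn":0},{"claw":0.3,"travel":[0.385,0.768,0],"turn":0}]'
python3 -c "
from h import *
s=get_state();print(np.round(s['position'],4))
t=imaging.get_image('top');cv2.imwrite('pics/t3.png',t[...,::-1])
for b in blues(t): print(np.round(b,1),[np.round(plane('top',b[:2],z)[:2],4) for z in(.131,.073)])
cv2.imwrite('pics/v3.png',cv2.resize(t[205:345,355:495],None,fx=4,fy=4,interpolation=cv2.INTER_CUBIC)[...,::-1])"
```

```text
clock: 13.1
position: [0.5562, 0.1911, 0.246]
ee_rot: [-0.0, 0.114, 0.993, 0.001]
contact_force: [-0.3, -0.5, -0.4]
width: 0.0557
gripper_force: 0.0
[0.5562 0.1911 0.246 ]
[171.9 375.8  62. ] [array([0.3909, 0.4103]), array([0.3818, 0.4263])]
[299.8 340.  219. ] [array([0.4442, 0.21  ]), array([0.4387, 0.2123])]
[410.7 317.1 189.5] [array([0.4783, 0.0344]), array([0.4751, 0.0247])]
[191.  269.2  79. ] [array([0.5573, 0.3821]), array([0.5596, 0.3963])]
[458.9 230.9 252.5] [array([ 0.6146, -0.0461]), array([ 0.6208, -0.0614])]
[372.5 131.7 361. ] [array([0.7781, 0.0897]), array([0.7955, 0.0838])]
```

View pics/v3.png

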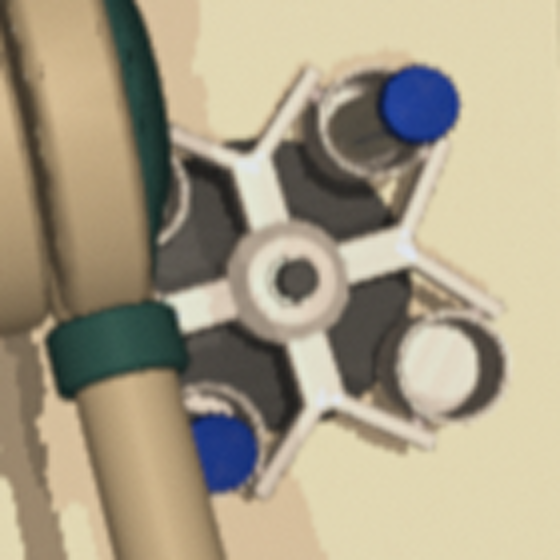

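Both tall tubes stand in opposite buckets, with caps at crop (420,103) and (222,452), and the rotor is unmoved. Next is the short tube below.

```bash
python3 -m inch '[{"claw":0.3,"travel":[0,0,-0.15],"turn":0},{"claw":0.3,"travel":[0,0,-0.3],"turn":0},{"claw":0.3,"travel":[0,0,-0.45],"turn":0},{"claw":0.3,"travel":[0,0,-0.55],"turn":0},{"claw":0.3,"travel":[0,0,-0.6],"turn":0}]'
python3 -m inch '[{"claw":0.3,"travel":[0,0,-0.1],"turn":0},{"claw":0.3,"travel":[0,0,-0.2],"turn":0},{"claw":0.3,"travel":[0,0,-0.26],"turn":0},{"claw":0.3,"travel":[0,0,-0.26],"turn":0},{"claw":0.3,"travel":[0,0,-0.26],"turn":0}]'
```

```text
clock: 13.65
position: [0.5525, 0.1855, 0.1249]
ee_rot: [-0.002, 0.117, 0.993, -0.001]
contact_force: [-0.9, -0.1, 0.1]
width: 0.0553
gripper_force: 0.0
clock: 14.15
position: [0.5551, 0.1869, 0.0757]
ee_rot: [0.0, 0.116, 0.993, 0.0]
contact_force: [-0.5, -0.1, 0.1]
width: 0.0553
gripper_force: 0.0
```

```bash
python3 -m inch '[{"claw":0,"travel":[0,0,0],"turn":0},{"claw":-0.3,"travel":[0,0,0],"turn":0},{"claw":-0.3,"travel":[0,0,0],"turn":0},{"claw":-0.3,"travel":[0,0,0],"turn":0},{"claw":-0.3,"travel":[0,0,0],"turn":0}]' 40
python3 -m inch '[{"claw":-0.3,"travel":[0,0,0.1],"turn":0},{"claw":-0.3,"travel":[0,0,0.3],"turn":0},{"claw":-0.3,"travel":[0,0,0.5],"turn":0},{"claw":-0.3,"travel":[0,0,0.6],"turn":0},{"claw":-0.3,"travel":[0,0,0.6],"turn":0}]'
python3 -m inch '[{"claw":-0.3,"travel":[0.03,-0.13,0],"turn":0},{"claw":-0.3,"travel":[0.08,-0.35,0],"turn":0},{"claw":-0.3,"travel":[0.12,-0.52,0],"turn":0},{"claw":-0.3,"travel":[0.14,-0.61,0],"turn":0},{"claw":-0.3,"travel":[0.14,-0.61,0],"turn":0}]'
python3 -c "
from h import *
s=get_state();print(np.round(s['position'],4))
im=imaging.get_image('wrist')[...,::-1];cv2.imwrite('pics/w4.png',im)
for n,P in dict(A=(.6149,-.0411),B=(.583,.0645),C=(.4774,.0326),D=(.5093,-.073)).items(): print(n,np.round(wproj([*P,.068],s),1))
"
```

```text
clock: 14.65
position: [0.5555, 0.1873, 0.0762]
ee_rot: [0.001, 0.116, 0.993, 0.0]
contact_force: [0.4, -0.0, 5.8]
width: 0.0303
gripper_force: 10.1
clock: 15.15
position: [0.5565, 0.1876, 0.1984]
ee_rot: [0.003, 0.116, 0.993, 0.001]
contact_force: [0.4, 0.3, -0.3]
width: 0.0301
gripper_force: 9.9
clock: 15.65
position: [0.5822, 0.0626, 0.1929]
ee_rot: [-0.002, 0.118, 0.993, -0.001]
contact_force: [0.6, 0.4, 0.1]
width: 0.0303
gripper_force: 9.9
[0.5822 0.0626 0.1929]
A [200.9 308. ]
B [323.  239.9]
C [239.2 103.1]
D [120.6 189.5]
```

View pics/w4.png

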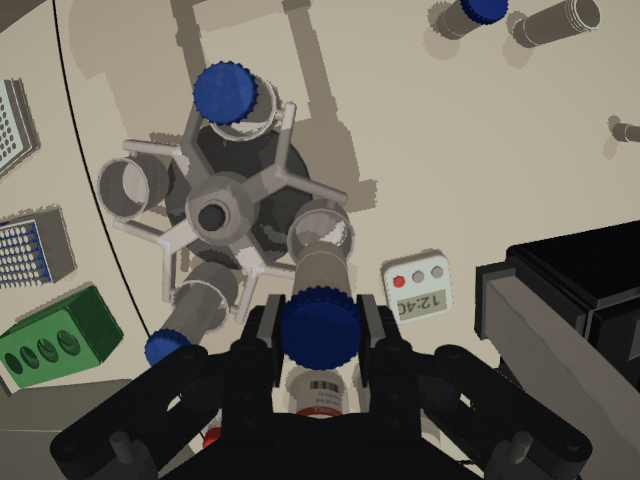

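The wrist view shows the short tube lined up with bucket B, whose rim is centred near (321,233) against a prediction of (323,240). The grip is only 10 N because the claw target stops it, so I tighten it and then lower.

```bash
python3 -m inch '[{"claw":-0.6,"travel":[0,-0.01,0],"turn":0},{"claw":-0.6,"travel":[0,-0.01,0],"turn":0},{"claw":-0.6,"travel":[0,-0.01,-0.12],"turn":0},{"claw":-0.6,"travel":[0,-0.01,-0.25],"turn":0},{"claw":-0.6,"travel":[0,-0.01,-0.35],"turn":0}]'
python3 -m inch '[{"claw":-0.6,"travel":[0,0,-0.03],"turn":0},{"claw":-0.6,"travel":[0,0,-0.06],"turn":0},{"claw":-0.6,"travel":[0,0,-0.08],"turn":0},{"claw":-0.6,"travel":[0,0,-0.09],"turn":0},{"claw":-0.6,"travel":[0,0,-0.09],"turn":0}]'
```

```text
clock: 16.2
position: [0.5818, 0.0643, 0.1239]
ee_rot: [-0.0, 0.115, 0.993, 0.0]
contact_force: [-0.3, 0.2, -0.9]
width: 0.0288
gripper_force: 39.5
clock: 16.7
position: [0.583, 0.0632, 0.1076]
ee_rot: [0.0, 0.116, 0.993, 0.0]
contact_force: [0.3, -0.6, -1.2]
width: 0.0292
gripper_force: 39.5
```

```bash
python3 -m inch '[{"claw":-0.6,"travel":[0,0,-0.01],"turn":0},{"claw":-0.6,"travel":[0,0,-0.015],"turn":0},{"claw":-0.6,"travel":[0,0,-0.02],"turn":0},{"claw":-0.6,"travel":[0,0,-0.02],"turn":0},{"claw":-0.6,"travel":[0,0,-0.02],"turn":0}]'
```

```text
clock: 17.2
position: [0.5833, 0.0631, 0.1044]
ee_rot: [0.001, 0.116, 0.993, 0.0]
contact_force: [-0.8, -0.5, 4.7]
width: 0.0293
gripper_force: 40.1
```

```bash
python3 -m inch '[{"claw":-0.1,"travel":[0,0,0],"turn":0},{"claw":0.1,"travel":[0,0,0],"turn":0},{"claw":0.3,"travel":[0,0,0],"turn":0},{"claw":0.3,"travel":[0,0,0],"turn":0},{"claw":0.3,"travel":[0,0,0],"turn":0}]'
python3 -m inch '[{"claw":0.3,"travel":[0,0,0.05],"turn":0},{"claw":0.3,"travel":[0,0,0.2],"turn":0},{"claw":0.3,"travel":[0,0,0.4],"turn":0},{"claw":0.3,"travel":[0,0,0.6],"turn":0},{"claw":0.3,"travel":[0,0,0.73],"turn":0}]'
python3 -m inch '[{"claw":0.3,"travel":[-0.16,0.16,0],"turn":0},{"claw":0.3,"travel":[-0.32,0.33,0],"turn":0},{"claw":0.3,"travel":[-0.48,0.5,0],"turn":0},{"claw":0.3,"travel":[-0.64,0.66,0],"turn":0},{"claw":0.3,"travel":[-0.72,0.745,0],"turn":0}]'
python3 -c "
from h import *
s=get_state();print(np.round(s['position'],4))
t=imaging.get_image('top');cv2.imwrite('pics/t5.png',t[...,::-1])
for b in blues(t): print(np.round(b,1),[np.round(plane('top',b[:2],z)[:2],4) for z in(.131,.101,.073)])
cv2.imwrite('pics/v5.png',cv2.resize(t[205:345,355:495],None,fx=4,fy=4,interpolation=cv2.INTER_CUBIC)[...,::-1])"
```

```text
clock: 17.7
position: [0.5826, 0.0631, 0.103]
ee_rot: [-0.0, 0.116, 0.993, 0.0]
contact_force: [-0.3, 0.1, -0.8]
width: 0.0552
gripper_force: 0.0
clock: 18.2
position: [0.5837, 0.0631, 0.2533]
ee_rot: [0.003, 0.116, 0.993, 0.0]
contact_force: [0.4, 0.4, 0.0]
width: 0.0557
gripper_force: 0.0
clock: 18.7
position: [0.4357, 0.2139, 0.2501]
ee_rot: [-0.0, 0.115, 0.993, 0.001]
contact_force: [-0.3, 0.4, 1.0]
width: 0.0551
gripper_force: 0.0
[0.4357 0.2139 0.2501]
[172.  375.8  62. ] [array([0.391 , 0.4102]), array([0.3862, 0.4185]), array([0.3818, 0.4263])]
[408.7 317.5 262.5] [array([0.4777, 0.0376]), array([0.476 , 0.0327]), array([0.4745, 0.028 ])]
[190.9 269.2  80. ] [array([0.5573, 0.3823]), array([0.5585, 0.3896]), array([0.5596, 0.3965])]
[389.3 252.4 257. ] [array([0.5811, 0.0663]), array([0.5831, 0.0624]), array([0.585 , 0.0587])]
[459.  230.8 252.5] [array([ 0.6147, -0.0462]), array([ 0.6179, -0.0541]), array([ 0.6209, -0.0615])]
[372.5 131.7 360. ] [array([0.778 , 0.0898]), array([0.787 , 0.0867]), array([0.7954, 0.0838])]
```

View pics/v5.png

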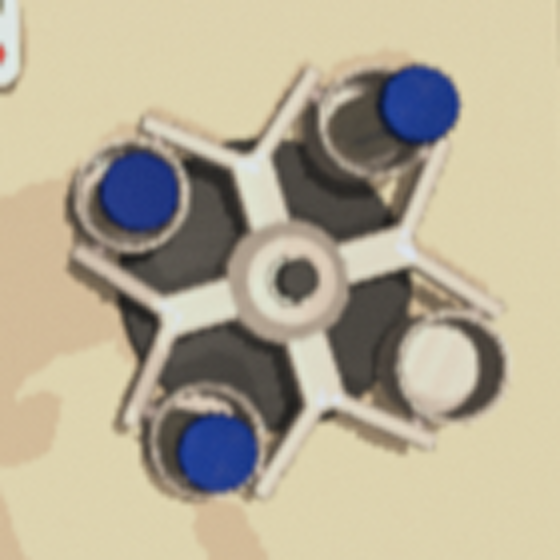

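Three tubes are in their buckets, with caps at crop (140,190), (420,103) and (218,452). Bucket D at (445,364) is empty. I now take the last short tube.

```bash
python3 -m inch '[{"claw":0.3,"travel":[0,0,-0.15],"turn":0},{"claw":0.3,"travel":[0,0,-0.3],"turn":0},{"claw":0.3,"travel":[0,0,-0.45],"turn":0},{"claw":0.3,"travel":[0,0,-0.55],"turn":0},{"claw":0.3,"travel":[0,0,-0.6],"turn":0}]'
python3 -m inch '[{"claw":0.3,"travel":[0,0,-0.1],"turn":0},{"claw":0.3,"travel":[0,0,-0.2],"turn":0},{"claw":0.3,"travel":[0,0,-0.26],"turn":0},{"claw":0.3,"travel":[0,0,-0.26],"turn":0},{"claw":0.3,"travel":[0,0,-0.26],"turn":0}]'
python3 -m inch '[{"claw":0,"travel":[0,0,0],"turn":0},{"claw":-0.3,"travel":[0,0,0],"turn":0},{"claw":-0.5,"travel":[0,0,0],"turn":0},{"claw":-0.6,"travel":[0,0,0],"turn":0},{"claw":-0.6,"travel":[0,0,0],"turn":0}]' 40
```

```text
clock: 19.25
position: [0.4381, 0.2116, 0.1279]
ee_rot: [-0.001, 0.116, 0.993, -0.001]
contact_force: [0.6, 0.2, 0.5]
width: 0.0556
gripper_force: 0.0
clock: 19.75
position: [0.4396, 0.2122, 0.0779]
ee_rot: [0.001, 0.116, 0.993, 0.0]
contact_force: [-0.1, 0.7, 0.4]
width: 0.0556
gripper_force: 0.0
clock: 20.25
position: [0.4396, 0.2124, 0.0783]
ee_rot: [0.001, 0.116, 0.993, 0.001]
contact_force: [-0.5, -0.4, 5.7]
width: 0.0293
gripper_force: 39.3
```

```bash
python3 -m inch '[{"claw":-0.6,"travel":[0,0,0.1],"turn":0},{"claw":-0.6,"travel":[0,0,0.3],"turn":0},{"claw":-0.6,"travel":[0,0,0.53],"turn":0},{"claw":-0.6,"travel":[0,0,0.75],"turn":0},{"claw":-0.6,"travel":[0,0,0.93],"turn":0}]'
python3 -m inch '[{"claw":-0.6,"travel":[0.03,-0.12,0],"turn":0},{"claw":-0.6,"travel":[0.08,-0.33,0],"turn":0},{"claw":-0.6,"travel":[0.13,-0.55,0],"turn":0},{"claw":-0.6,"travel":[0.19,-0.77,0],"turn":0},{"claw":-0.6,"travel":[0.24,-1.0,0],"turn":0}]'
python3 -m inch '[{"claw":-0.6,"travel":[0.04,-0.2,0],"turn":0},{"claw":-0.6,"travel":[0.08,-0.35,0],"turn":0},{"claw":-0.6,"travel":[0.11,-0.425,0],"turn":0},{"claw":-0.6,"travel":[0.11,-0.425,0],"turn":0},{"claw":-0.6,"travel":[0.11,-0.425,0],"turn":0}]'
python3 -m inch '[{"claw":-0.6,"travel":[0,0,-0.15],"turn":0},{"claw":-0.6,"travel":[0,0,-0.3],"turn":0},{"claw":-0.6,"travel":[0,0,-0.3],"turn":0},{"claw":-0.6,"travel":[0,0,-0.3],"turn":0}]'
python3 -c "
from h import *
s=get_state();print(np.round(s['position'],4))
im=imaging.get_image('wrist')[...,::-1];cv2.imwrite('pics/w6.png',im)
sd=imaging.get_image('side');cv2.imwrite('pics/s6.png',sd[...,::-1])
for n,P in dict(A=(.6149,-.0411),B=(.583,.0645),C=(.4774,.0326),D=(.5093,-.073)).items(): print(n,np.round(wproj([*P,.068],s),1))
print(np.round(blues(sd),1).tolist())
for P in [(.6149,-.0411,.131),(.583,.0645,.101),(.4774,.0326,.131)]: print(project('side',np.array(P)))
"
```

```text
clock: 20.75
position: [0.4387, 0.2122, 0.2659]
ee_rot: [0.001, 0.116, 0.993, 0.001]
contact_force: [0.8, -0.0, -0.6]
width: 0.0293
gripper_force: 39.7
clock: 21.25
position: [0.4867, 0.0107, 0.2633]
ee_rot: [0.0, 0.116, 0.993, 0.0]
contact_force: [1.3, 0.3, 0.5]
width: 0.0292
gripper_force: 39.7
clock: 21.75
position: [0.5082, -0.0718, 0.2629]
ee_rot: [-0.001, 0.116, 0.993, 0.001]
contact_force: [0.1, -0.0, -1.1]
width: 0.0289
gripper_force: 39.7
clock: 22.15
position: [0.5084, -0.0714, 0.2034]
ee_rot: [-0.0, 0.115, 0.993, 0.0]
contact_force: [0.9, 0.2, 0.5]
width: 0.0288
gripper_force: 39.7
[ 0.5084 -0.0714  0.2034]
A [384.3 345.6]
B [499.8 283. ]
C [450.  163.4]
D [317.9 236.3]
[[414.5, 366.5, 91.5], [303.4, 301.5, 113.0], [330.0, 175.1, 149.0], [385.4, 160.8, 140.5], [234.7, 158.0, 65.5], [325.5, 132.0, 115.0]]
[325.24128317 133.39717398]
[330.35640772 175.81799711]
[386.70543536 159.51178617]
```

View pics/w6.png

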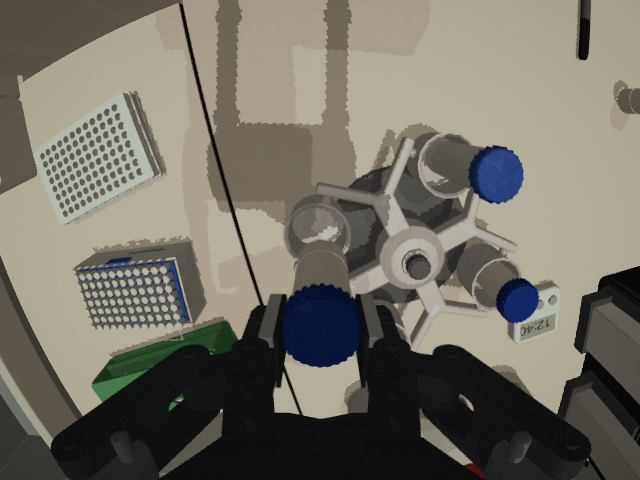

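The side view puts the three placed caps within about 1.5 px of their expected pixels. The wrist view shows the last tube in line with bucket D's rim near (317,230). I lower it.

```bash
python3 -m inch '[{"claw":-0.6,"travel":[0,0,-0.1],"turn":0},{"claw":-0.6,"travel":[0,0,-0.22],"turn":0},{"claw":-0.6,"travel":[0,0,-0.33],"turn":0},{"claw":-0.6,"travel":[0,0,-0.41],"turn":0},{"claw":-0.6,"travel":[0,0,-0.44],"turn":0}]'
python3 -m inch '[{"claw":-0.6,"travel":[0,0,-0.02],"turn":0},{"claw":-0.6,"travel":[0,0,-0.03],"turn":0},{"claw":-0.6,"travel":[0,0,-0.04],"turn":0},{"claw":-0.6,"travel":[0,0,-0.045],"turn":0},{"claw":-0.6,"travel":[0,0,-0.045],"turn":0}]'
```

```text
clock: 22.75
position: [0.5088, -0.0727, 0.1151]
ee_rot: [0.0, 0.116, 0.993, 0.0]
contact_force: [-0.5, -0.3, -1.7]
width: 0.0287
gripper_force: 39.7
clock: 23.25
position: [0.5088, -0.0729, 0.1064]
ee_rot: [0.0, 0.116, 0.993, 0.0]
contact_force: [0.4, 0.1, -0.4]
width: 0.029
gripper_force: 39.7
```

```bash
python3 -m inch '[{"claw":-0.6,"travel":[0,0,-0.005],"turn":0},{"claw":-0.6,"travel":[0,0,-0.01],"turn":0},{"claw":-0.6,"travel":[0,0,-0.01],"turn":0},{"claw":-0.6,"travel":[0,0,-0.01],"turn":0}]'
```

```text
clock: 23.65
position: [0.5099, -0.0733, 0.1062]
ee_rot: [0.002, 0.116, 0.993, -0.0]
contact_force: [-1.0, 1.5, 10.9]
width: 0.0291
gripper_force: 40.8
```

Firm floor contact. I release, rise, and move aside toward the robot.

```bash
python3 -m inch '[{"claw":-0.1,"travel":[0,0,0],"turn":0},{"claw":0.1,"travel":[0,0,0],"turn":0},{"claw":0.3,"travel":[0,0,0],"turn":0},{"claw":0.3,"travel":[0,0,0],"turn":0},{"claw":0.3,"travel":[0,0,0],"turn":0}]'
python3 -m inch '[{"claw":0.3,"travel":[0,0,0.05],"turn":0},{"claw":0.3,"travel":[0,0,0.2],"turn":0},{"claw":0.3,"travel":[0,0,0.4],"turn":0},{"claw":0.3,"travel":[0,0,0.6],"turn":0},{"claw":0.3,"travel":[0,0,0.73],"turn":0}]'
python3 -m inch '[{"claw":0.3,"travel":[-0.2,0,0],"turn":0},{"claw":0.3,"travel":[-0.4,0,0],"turn":0},{"claw":0.3,"travel":[-0.6,0,0],"turn":0},{"claw":0.3,"travel":[-0.8,0,0],"turn":0},{"claw":0.3,"travel":[-1,0,0],"turn":0}]'
python3 -c "
from h import *
t=imaging.get_image('top');sd=imaging.get_image('side');cv2.imwrite('pics/s7.png',sd[...,::-1])
B=blues(sd);print(np.round(B,1).tolist())
for b in blues(t):
    best=min((tri(b[:2],k[:2]) for k in B),key=lambda r:r[1]);print(np.round(b,1),np.round(best[0],4),round(best[1],4))
c=cv2.resize(t[205:345,355:495],(400,400),interpolation=cv2.INTER_CUBIC);d=cv2.resize(sd[100:240,280:420],(400,400),interpolation=cv2.INTER_CUBIC)
cv2.imwrite('pics/v7.png',np.hstack([c,d])[...,::-1])"
```

```text
clock: 24.15
position: [0.5085, -0.0729, 0.1039]
ee_rot: [-0.0, 0.116, 0.993, 0.0]
contact_force: [0.1, -0.2, -0.6]
width: 0.0553
gripper_force: 0.0
clock: 24.65
position: [0.5096, -0.0731, 0.2539]
ee_rot: [0.002, 0.116, 0.993, -0.0]
contact_force: [0.7, 0.3, 0.3]
width: 0.0554
gripper_force: 0.0
clock: 25.15
position: [0.307, -0.0727, 0.2506]
ee_rot: [0.0, 0.116, 0.993, -0.0]
contact_force: [-0.0, -0.6, 0.1]
width: 0.0554
gripper_force: 0.0
[[414.5, 366.5, 93.0], [303.4, 301.5, 113.0], [330.1, 175.1, 149.5], [385.7, 160.8, 134.5], [234.7, 158.0, 65.5], [376.9, 142.4, 127.5], [325.1, 132.0, 115.5]]
[172.  375.8  63. ] [0.3758 0.4381 0.0305] 0.0015
[409.1 317.9 259.5] [0.4779 0.0372 0.1311] 0.0018
[472.9 296.6 261.5] [ 0.5098 -0.0736  0.1011] 0.0016
[191.  269.2  79. ] [0.5595 0.3924 0.0894] 0.0011
[389.2 253.  256.5] [0.5829 0.0628 0.1015] 0.0019
[458.8 230.8 254. ] [ 0.6154 -0.0456  0.1315] 0.0015
[372.5 131.6 358. ] [0.7721 0.0897 0.1375] 0.0079
```

View pics/v7.png

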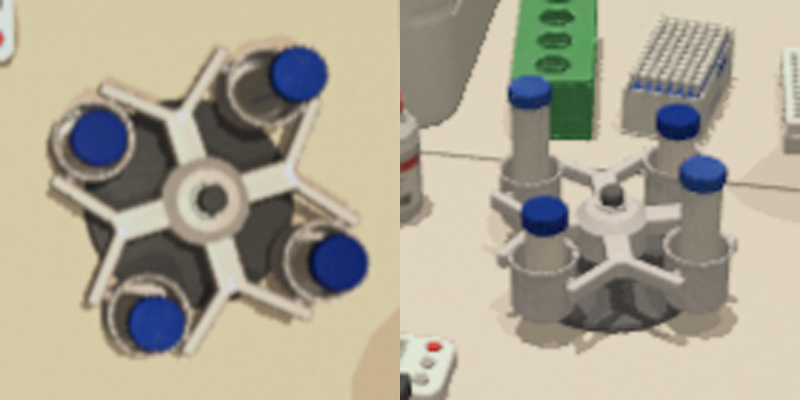

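All four tubes stand upright. Their cap heights are 0.131 and 0.101 m, so each is on its bucket floor, and their positions are within about 4 mm of the bucket centres. The open tube, slim tube, timer and bottle were not touched, so I hand in the job.

```bash
python3 -m inch '[{"claw":0.3,"travel":[0,0,0],"turn":0},{"claw":0.3,"travel":[0,0,0],"turn":0}]'; python3 -c "
from rig import ticket
print(ticket.sign_off())"
```

```text
clock: 25.45
position: [0.3098, -0.0732, 0.2508]
ee_rot: [0.001, 0.116, 0.993, -0.0]
contact_force: [0.4, 0.3, -0.1]
width: 0.0557
gripper_force: 0.0
the job is handed in; nothing more can be done
None
```

The rotor is loaded and the job is handed in (no verdict came back): the tall pair and the short pair each stand in opposite buckets, upright on the floor and within about 4 mm of centre by the cameras, after about 25 s of robot time.

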